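Press the can, then bring its tin round and hold it

ROBOT

A 6-joint arm with a two-finger parallel gripper is mounted at the origin on the work surface. World frame = base frame: x ahead of the robot, y to its left, z up, the work surface at z = 0. Lengths are in m, angles in rad, forces in N, time in s.
With the tool pointing down it reaches from about 0.275 to 0.825 m from the base axis. Payload 4.9 kg.
Tool frame: the origin (TCP) lies at the centre of the arm's flange, where the gripper is bolted on; the fingertips stand ctrl.tip_extent ahead of it and the grasp point (between the pads) lies 155 mm ahead of it (ctrl.tip_extent is the distance from the TCP to the fingertips, in m); y points along the fingers, z is the direction in which the jaws open and shut, and the axes are right-handed (so a half turn about y gives the same grasp; the last joint's range is limited). The gripper opens to 85 mm and grips with 20 to 120 N. Pads are 22 mm wide; open, the fingers measure 114 mm over their backs; the gripper's body (76 mm by 85 mm) begins 54 mm behind the grasp point. The pads swing forward as they close: fully open they stand 13 mm farther back than shut.
Start: joints at [1.001, 0.326, -0.193, 1.052, 0, 1.437], TCP at [0.232, 0.499, 0.405] pointing down, gripper open.
Joint ranges: [-2.65, 2.65], [-0.97, 1.79], [-1.3, 1.35], [-1.93, 2.1], [-1.47, 1.37], [-3.14, 3.14]. Speed limits (rad/s): [2.57, 2.57, 3.14, 3.14, 3.14, 3.14].

INTERFACE

Orientations are given as a unit quaternion [w, x, y, z].
In Python, from rig import readout, viewer, order, ctrl gives the robot as it stands.
- The arm moves only by the tool play_rows, never from a script. Its argument "series" is a list of rows, each an object with "delta_pos": the shift along the tool's x, y, z in cm, a list of three; "yaw": the turn about the tool's y in rad; "claw": the gripper command: -1 is fully open, 1 is shut, values between are in proportion. In form: [{"delta_pos": [x, y, z], "yaw": yaw, "claw": claw}, ...]. A call has 1 to 20 rows; each row shifts and turns the commanded pose from where the row before left it, along the tool's axes as they then stand; what a row does not reach is not made up. A row lasts 1/12 s, in which the tool goes at most 41.7 mm and 7.16 degrees, less where a joint would pass 70% of its speed; a pose out of reach is approached as far as the arm can. A call is refused whole if a number of a shift passes 4.17 or a number of a turn 0.125, either way. A call with a gripper value outside its range is refused whole. The fingers move at their own pace and stop on an object; the grip force is fixed at half the most. Time passes only in rows, so rows that do not move let the fingers close. It gives the time, the measured TCP pose, the force and the opening at its end, in the units of the state.
- readout.sense(): the state, without advancing time (a new reading comes with each control period).
- viewer.get_image(name): name is "side" or "top" or "wrist"; returns the picture (400x640x3 uint8, red, green, blue); there is no depth.
- viewer.camera_params(name): a dict with "vertical_fov" (degrees; the focal length in pixels is half the picture's height over the tangent of half this angle, whatever the lens; pixels are square), "cx", "cy" (the principal point, pixels), "dist" ([k1, k2, p1, p2, k3] as OpenCV has them; the pictures are not rectified), "pose" (4x4, takes a point from camera to world coordinates). Camera axes: x right, y down, z forward; pixel columns grow to the right and rows downward; lengths in m; the calibration is good to about 2 mm. A picture is of the moment at which its call begins: read the wrist's pose just before it. camera_params takes no time and is no camera call; for the wrist camera it gives the pose at the moment of the call.
- order.finish_job(): hands the job in, once; it reports no verdict.
The state is a dict: "time": time; "joints": joint angles; "joint_vel": joint speeds; "joint_efforts": joint torques, N m; "ee_pos": TCP position; "tool_rot": TCP orientation; "wrist_force": force on the tool from outside, world axes, zero at the start; "torque": the same for the moment, N m; "gripper_width": finger opening in m.
Only numpy, scipy, OpenCV 4.12 (cv2) and the standard library are available. Lean on these libraries where they do the work, as an engineer would, in place of code of your own. Each camera call takes 0.05 s, during which the arm holds its last target. There are 200 camera calls.

TASK

Give the flattened can in the crusher a full press: swing the crusher's lever down to its stop and let it spring all the way back up. Then turn the carousel until the open square tin, where the can will go, stands squarely at the pointer on the carousel's fixed base, and finish with the gripper still gripping the carousel, holding it still there. Leave the crate, the jug and the loose bottle where they stand.

Things in the scene. Friction and masses are not known exactly. Their poses are not given: they have to be found in the camera images.
- press_lever (a joint): Angle of the can crusher's press lever: 0 rad at rest (raised 35 degrees above level), growing as it is pushed down, 0.70 rad at its stop (5 degrees below level). A spring brings it back up; at the grip it takes about 3 N to start and about 8 N at the stop.
- lever_grip (a point): Centre of the black grip at the end of the crusher lever: a level round cross bar, 24 mm in diameter and 100 mm long, parallel to the hinge (the point's y axis). It is 285 mm above the work surface at rest and about 150 mm at the stop, moving on an arc of 200 mm radius about the lever's hinge.
- lever_pivot (a point): Middle of the lever's hinge on the crusher's column, 170 mm up, fixed. Hinge along the point's y; the lever points to its -x side, roughly towards the robot (crusher turned up to 20 degrees). The crusher, bolted down left or right of the carousel, is a steel frame on a base 170 x 130 mm, column 190 mm high, with a flattened can (68 mm wide, 22 mm thick) under its ram.
- turntable: Turning part of the carousel: white disc 266 mm across, top 34 mm above the work surface. Fixed on it, 85 mm from the axis: the square tin on its -x side, two clear bottles (172 mm tall) on +y and -y, a brown bottle (165 mm) on +x. Origin on the turning axis at work-surface height, z up. Turns both ways without a stop, friction about 0.1 N m, and stays where it is left.
- handle (a point): Centre of the handle on top of the carousel's central post, on the turning axis, 263 mm above the work surface: a flat upright steel bar 64 mm long (along the turntable's y), 14 mm thick (along its x) and 34 mm tall (246 to 280 mm up). It is rigid with the disc and clear of the bottles, whose tops are at 206 mm.
- tin_front (a point): Point on the disc in front of the middle of the square tin's outer side, 130 mm from the turning axis, 34 mm above the work surface; turns with the disc. The tin is steel, 80 x 80 mm and 85 mm tall, open on top: the only square and only open container on the carousel.
- pointer (a point): Point on the fixed base where tin_front must come, 130 mm from the turning axis. The pointer is a dark tongue 24 mm wide that sticks out from under the disc to 180 mm from the axis, with a raised steel rib on it; it points roughly towards the robot (turned by up to about 20 degrees).
- crate: Bystander: blue plastic bottle crate, 260 x 180 mm, 110 mm tall, loose. Origin under its centre.
- jug: Bystander: small red plastic jug with a twist cap and a side handle, 104 mm wide, 156 mm tall, loose. Origin under its centre.
- pet_bottle: Bystander: clear plastic bottle, 68 mm wide, 215 mm tall, standing loose beside the work. Origin under its centre.

How it is judged:
On the way, in this order (a step that is already met when the one before it is completed fails the run):
1. the crusher lever is swung down to its stop (value of joint press_lever above 0.64 rad), for 0.1 s.
2. the lever has sprung back up (value of joint press_lever below 0.07 rad), for 0.2 s.
3. the square tin is brought round to the pointer (horizontal distance between tin_front and pointer below 0.018 m), for 0.2 s.
At the end, for the whole second after the job is handed in: The lever is up (below 0.07 rad), the tin's front point is within 18 mm (8 degrees) of the pointer's, the turntable stands still (under 0.1 rad/s) and the fingers still grip the carousel with more than 5 N (value of joint press_lever below 0.07 rad and horizontal distance between tin_front and pointer below 0.018 m and angular speed of turntable below 0.1 rad/s and contact force between the fingers and turntable above 5 N); the arm keeps its last pose, push and grip.
It fails at once if the crate was disturbed (distance of crate from where it was at the start of the episode above 0.03 m or angle between crate's own z axis and vertical above 0.3 rad).
It fails at once if the jug was disturbed (distance of jug from where it was at the start of the episode above 0.03 m or angle between jug's own z axis and vertical above 0.3 rad).
It fails at once if the loose bottle was disturbed (distance of pet_bottle from where it was at the start of the episode above 0.03 m or angle between pet_bottle's own z axis and vertical above 0.3 rad).
It also fails if it takes over 72 s, if anything falls off the work surface, if the arm or the gripper's body presses on something with over 40 N, if the wrist force passes 120 N, or if a joint passes its speed limit or range.

## Working session

There is one attempt and no reset: what is moved stays moved. The work goes in short steps, Python scripts to look and compute and a tool call to move; the robot and the scene stay as the last step left them, time stands still between calls to the robot, and variables do not carry over. Pictures are saved under pics/ and viewed, about 8 in all and at most 12, crops included, and the job is handed in when it is done.

Besides the shell and the picture viewer there is one more tool, called after ">>>" in YAML: its name, and indented under it one key for each argument. play_rows: Moves the arm, as the interface text tells. Its arguments: {"type":"object","properties":{"series":{"type":"array"}},"required":["series"]}

```bash
ls; mkdir -p pics; python3 - <<'E'
from rig import readout, viewer, order, ctrl
import cv2
s=readout.sense(); print({k:s[k] for k in('time','ee_pos','tool_rot','wrist_force','gripper_width')}, ctrl.tip_extent)
for n in('side','top'):
    cv2.imwrite(f'pics/{n}0.png',viewer.get_image(n)[:,:,::-1]); print(n,viewer.camera_params(n))
E
```

```text
pics
{'time': 0.0, 'ee_pos': array([0.23201681, 0.4983579 , 0.40390343]), 'tool_rot': array([-0.68981   ,  0.69096346, -0.15306475,  0.15265265]), 'wrist_force': array([0.49843757, 0.05093132, 0.40180766]), 'gripper_width': 0.08557180890991191} 0.1734
side {'vertical_fov': 42.50579584263494, 'cx': 321.3859762001987, 'cy': 197.1199755608084, 'dist': array([-0.14129915,  0.        ,  0.        ,  0.        ,  0.        ]), 'pose': array([[-0.9980283 , -0.05521598,  0.02984486,  0.57412892],
       [-0.06142386,  0.76142273, -0.64533908,  1.06299018],
       [ 0.01290847, -0.64589985, -0.76331301,  1.45932824],
       [ 0.        ,  0.        ,  0.        ,  1.        ]])}
top {'vertical_fov': 52.43179399994417, 'cx': 312.6768219464642, 'cy': 196.87197801911236, 'dist': array([-0.02005657,  0.        ,  0.        ,  0.        ,  0.        ]), 'pose': array([[-0.01384716, -0.99796049,  0.06231468,  0.50236425],
       [-0.99981474,  0.01465229,  0.01248206, -0.00885785],
       [-0.01336965, -0.06213029, -0.9979785 ,  1.61534972],
       [ 0.        ,  0.        ,  0.        ,  1.        ]])}
```

View pics/top0.png

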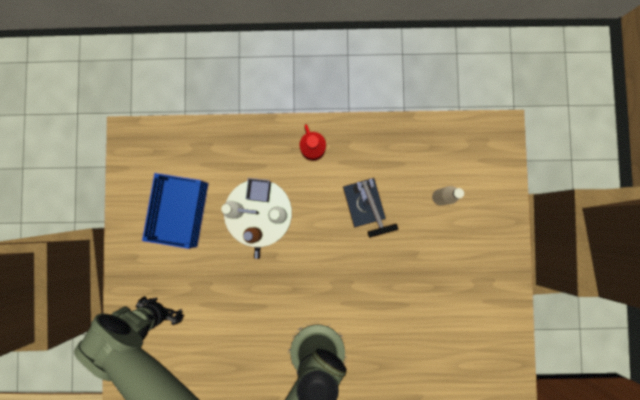

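View pics/side0.png

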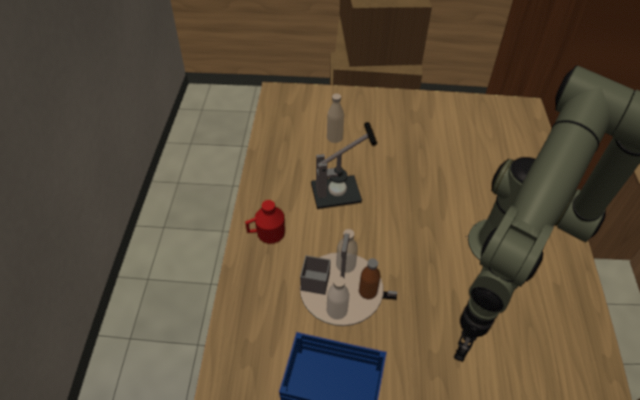

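The top view shows the carousel at about (258,213) with the tin on its far side at (259,190), so it needs about a half turn. The pointer is at (257,253), the crusher at about (365,203) with its grip at (382,230), the jug at (313,145), the bottle at (450,195) and the crate at (175,211). I'll enlarge both views to measure.

```bash
python3 - <<'E'
import cv2
a=cv2.imread('pics/top0.png')[165:270,210:410]; cv2.imwrite('pics/c1.png',cv2.resize(a,None,fx=4,fy=4,interpolation=cv2.INTER_CUBIC))
a=cv2.imread('pics/side0.png')[110:330,240:410]; cv2.imwrite('pics/c2.png',cv2.resize(a,None,fx=2.7,fy=2.7,interpolation=cv2.INTER_CUBIC))
E
```

```text
(no output)
```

View pics/c1.png

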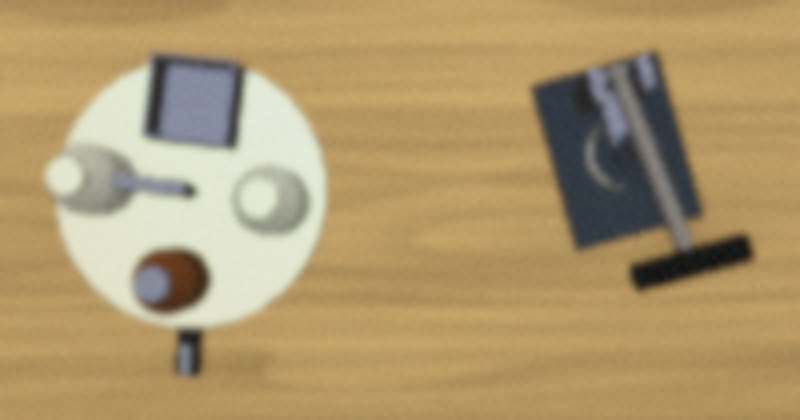

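View pics/c2.png

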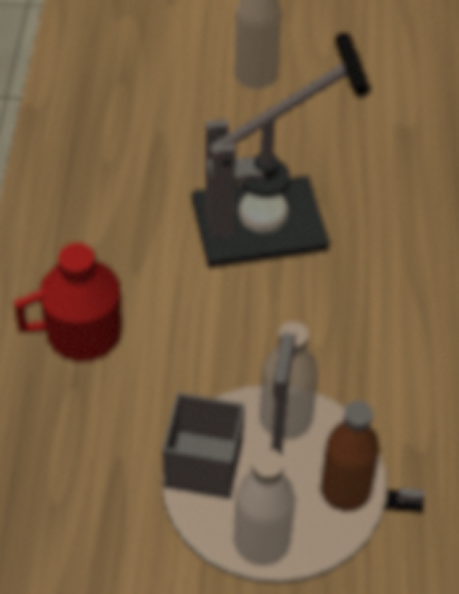

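```bash
cat > h.py <<'E'
from rig import readout, viewer, order, ctrl
import numpy as np, cv2
from scipy.spatial.transform import Rotation as R
def ray(n,p):
    c=viewer.camera_params(n); f=200/np.tan(np.radians(c['vertical_fov']/2))
    K=np.array([[f,0,c['cx']],[0,f,c['cy']],[0,0,1]])
    q=cv2.undistortPoints(np.array([[p]],float),K,c['dist'])[0,0]
    return c['pose'][:3,3], c['pose'][:3,:3]@np.r_[q,1]
def atz(n,p,z):
    o,d=ray(n,p); return o+d*(z-o[2])/d[2]
def proj(n,X):
    c=viewer.camera_params(n); f=200/np.tan(np.radians(c['vertical_fov']/2))
    K=np.array([[f,0,c['cx']],[0,f,c['cy']],[0,0,1]]); T=np.linalg.inv(c['pose'])
    return cv2.projectPoints(np.atleast_2d(X).astype(float),cv2.Rodrigues(T[:3,:3])[0],T[:3,3],K,c['dist'])[0][:,0]
def tool():
    s=readout.sense(); q=s['tool_rot']; return s['ee_pos'],R.from_quat([q[1],q[2],q[3],q[0]]).as_matrix(),s
E
python3 - <<'E'
from h import *
np.set_printoptions(precision=4,suppress=True)
t=lambda u,v:((u+.5)/4-.5+210,(v+.5)/4-.5+165)
s=lambda u,v:((u+.5)/2.7-.5+240,(v+.5)/2.7-.5+110)
for nm,p,z in [('disc',(191,192),.034),('discL',(55,192),.034),('discR',(327,192),.034),('discB',(191,328),.034),('ptip',(187,376),.01),('proot',(189,330),.01),
 ('tin',(152,53),.119),('tin',(243,62),.119),('tin',(236,148),.119),('tin',(146,138),.119),('h',(117,181),.28),('h',(193,190),.28),
 ('gA',(634,276),.285),('gB',(750,248),.285),('gmid',(692,262),.285),('base',(532,86),.015),('base',(656,52),.015),('base',(703,213),.015),('base',(579,249),.015)]:
    print(nm,atz('top',t(*p),z))
for nm,p,z in [('s grip',(353,64),.285),('s gA',(344,36),.285),('s gB',(361,92),.285),('s disc',(274,482),.034),('s hand',(285,362),.263),('s ptip',(423,502),.01)]:
    print(nm,atz('side',s(*p),z))
p,M,st=tool(); print(p);print(M)
E
```

```text
disc [0.5427 0.2275 0.034 ]
discL [0.5446 0.3607 0.034 ]
discR [0.5409 0.0947 0.034 ]
discB [0.4108 0.2282 0.034 ]
ptip [0.3625 0.2361 0.01  ]
proot [0.4075 0.2338 0.01  ]
tin [0.67   0.2504 0.119 ]
tin [0.6603 0.1658 0.119 ]
tin [0.5806 0.1729 0.119 ]
tin [0.5911 0.2562 0.119 ]
h [0.5464 0.2518 0.28  ]
h [0.5381 0.189  0.28  ]
gA [ 0.4628 -0.1713  0.285 ]
gB [ 0.4842 -0.2663  0.285 ]
gmid [ 0.4735 -0.2188  0.285 ]
base [ 0.6431 -0.1078  0.015 ]
base [ 0.675  -0.2309  0.015 ]
base [ 0.5154 -0.2733  0.015 ]
base [ 0.4819 -0.1509  0.015 ]
s grip [ 0.4728 -0.2219  0.285 ]
s gA [ 0.4841 -0.2734  0.285 ]
s gB [ 0.4632 -0.1723  0.285 ]
s disc [0.544  0.2313 0.034 ]
s hand [0.5428 0.2196 0.263 ]
s ptip [0.3655 0.2333 0.01  ]
[0.232  0.4984 0.404 ]
[[ 0.9065 -0.0009  0.4221]
 [-0.4221 -0.0013  0.9065]
 [-0.0002 -1.     -0.0016]]
```

Measurements agree across both cameras (disc 266 mm wide, pointer tip 180 mm, grip about 97 mm long):
- Carousel axis is about (0.543, 0.2265), with the tin at about −7° and the pointer at about 177.5°.
- Grip is about (0.473, −0.220, 0.285), with the lever axis yawed about 13.5°.

I'll turn the tool and move above the grip with the fingers shut.

>>> play_rows:
  series:
    - {"delta_pos":[0,-0.5,0],"yaw":0.09,"claw":1}
    - {"delta_pos":[0,-1,0],"yaw":0.09,"claw":1}
    - {"delta_pos":[0,-1,0],"yaw":0.09,"claw":1}
    - {"delta_pos":[0,-1,0],"yaw":0.09,"claw":1}
    - {"delta_pos":[0,-1,0],"yaw":0.09,"claw":1}
    - {"delta_pos":[0,-1,0],"yaw":0.09,"claw":1}
    - {"delta_pos":[0,-1,0],"yaw":0.09,"claw":1}
    - {"delta_pos":[0,-1,0],"yaw":0.09,"claw":1}
    - {"delta_pos":[0,-1,0],"yaw":0.09,"claw":1}
    - {"delta_pos":[0,-0.5,0],"yaw":0.09,"claw":1}

```text
time: 0.93
ee_pos: [0.2322, 0.4987, 0.4955]
tool_rot: [0.554, -0.554, 0.439, -0.439]
wrist_force: [0.2, -0.5, -0.5]
gripper_width: 0.0
```

>>> play_rows:
  series:
    - {"delta_pos":[1.5,0,0.1],"yaw":0,"claw":1}
    - {"delta_pos":[2.5,0,0.2],"yaw":0,"claw":1}
    - {"delta_pos":[2.5,0,0.2],"yaw":0,"claw":1}
    - {"delta_pos":[2.5,0,0.2],"yaw":0,"claw":1}
    - {"delta_pos":[2.5,0,0.2],"yaw":0,"claw":1}
    - {"delta_pos":[2.5,0,0.2],"yaw":0,"claw":1}
    - {"delta_pos":[2.5,0,0.2],"yaw":0,"claw":1}
    - {"delta_pos":[2.5,0,0.2],"yaw":0,"claw":1}
    - {"delta_pos":[2.5,0,0.2],"yaw":0,"claw":1}
    - {"delta_pos":[2.5,0,0.2],"yaw":0,"claw":1}
    - {"delta_pos":[2.5,0,0.2],"yaw":0,"claw":1}
    - {"delta_pos":[2.5,0,0.2],"yaw":0,"claw":1}
    - {"delta_pos":[2.5,0,0.2],"yaw":0,"claw":1}
    - {"delta_pos":[2.5,0,0.2],"yaw":0,"claw":1}
    - {"delta_pos":[2.5,0,0.2],"yaw":0,"claw":1}
    - {"delta_pos":[2.5,0,0.2],"yaw":0,"claw":1}
    - {"delta_pos":[2.5,0,0.2],"yaw":0,"claw":1}
    - {"delta_pos":[2.5,0,0.2],"yaw":0,"claw":1}
    - {"delta_pos":[2.5,0,0.2],"yaw":0,"claw":1}
    - {"delta_pos":[2.5,0,0.2],"yaw":0,"claw":1}

```text
time: 2.6
ee_pos: [0.3842, 0.0299, 0.4945]
tool_rot: [-0.555, 0.555, -0.438, 0.438]
wrist_force: [1.1, 0.2, 0.2]
gripper_width: 0.0001
```

>>> play_rows:
  series:
    - {"delta_pos":[2.5,0,0.3],"yaw":0,"claw":1}
    - {"delta_pos":[2.5,0,0.3],"yaw":0,"claw":1}
    - {"delta_pos":[2.5,0,0.3],"yaw":0,"claw":1}
    - {"delta_pos":[2.5,0,0.3],"yaw":0,"claw":1}
    - {"delta_pos":[2.5,0,0.3],"yaw":0,"claw":1}
    - {"delta_pos":[2.5,0,0.3],"yaw":0,"claw":1}
    - {"delta_pos":[2.5,0,0.3],"yaw":0,"claw":1}
    - {"delta_pos":[2.5,0,0.3],"yaw":0,"claw":1}
    - {"delta_pos":[2.5,0,0.3],"yaw":0,"claw":1}
    - {"delta_pos":[1.4,0,0.3],"yaw":0,"claw":1}
    - {"delta_pos":[0,0,0],"yaw":0,"claw":1}
    - {"delta_pos":[0,0,0],"yaw":0,"claw":1}

```text
time: 3.6
ee_pos: [0.4689, -0.1947, 0.4939]
tool_rot: [0.555, -0.555, 0.439, -0.438]
wrist_force: [-0.1, -0.2, 0.8]
gripper_width: -0.0
```

```bash
python3 - <<'E'
from h import *
np.set_printoptions(precision=4,suppress=True)
p,M,s=tool(); print(s['time'],p,s['wrist_force'],s['gripper_width'],s['joints']);print(M)
g=np.array([.473,-.22,.285]); print('delta tool cm',M.T@(g-p)*100)
im=viewer.get_image('wrist'); cv2.imwrite('pics/w1.png',im[:,:,::-1])
print(proj('wrist',[g,[.4628,-.1713,.285],[.4842,-.2663,.285],p+M[:,1]*.1734]))
E
```

```text
3.6 [ 0.4689 -0.1947  0.4939] [-0.1449 -0.1681  0.8219] -2.6775948310149486e-05 [-0.539   0.2031 -0.1296  1.2398  0.0003  0.7979]
[[ 0.2317 -0.0014  0.9728]
 [-0.9728  0.0011  0.2317]
 [-0.0014 -1.     -0.0011]]
delta tool cm [ 2.5887 20.891  -0.1681]
[[314.1569 277.225 ]
 [316.607  191.5703]
 [314.5667 347.7965]
 [317.1984 262.5466]]
```

View pics/w1.png

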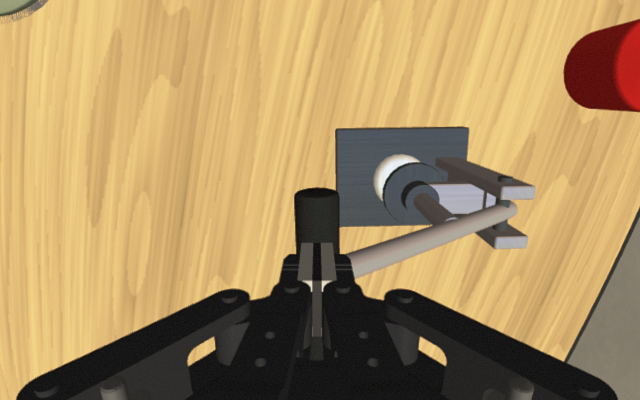

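The wrist view shows the bar at column 317, with its upper end at row 190. The projected estimate was (316.6, 191.6), so the grip position is confirmed. Next I'll centre on the bar, descend and press along the arc.

>>> play_rows:
  series:
    - {"delta_pos":[1.3,0,-0.1],"yaw":0,"claw":1}
    - {"delta_pos":[1.3,0,-0.1],"yaw":0,"claw":1}
    - {"delta_pos":[0,1,0],"yaw":0,"claw":1}
    - {"delta_pos":[0,1,0],"yaw":0,"claw":1}
    - {"delta_pos":[0,0.4,0],"yaw":0,"claw":1}
    - {"delta_pos":[0,0,0],"yaw":0,"claw":1}

```text
time: 4.15
ee_pos: [0.4726, -0.2199, 0.4695]
tool_rot: [-0.555, 0.556, -0.439, 0.437]
wrist_force: [-0.4, -0.6, 4.5]
gripper_width: -0.0002
```

>>> play_rows:
  series:
    - {"delta_pos":[0,0.7,-0.5],"yaw":0,"claw":1}
    - {"delta_pos":[0,0.8,-0.5],"yaw":0,"claw":1}
    - {"delta_pos":[0,0.8,-0.4],"yaw":0,"claw":1}
    - {"delta_pos":[0,0.8,-0.4],"yaw":0,"claw":1}
    - {"delta_pos":[0,0.8,-0.4],"yaw":0,"claw":1}
    - {"delta_pos":[0,0.8,-0.3],"yaw":0,"claw":1}
    - {"delta_pos":[0,0.8,-0.3],"yaw":0,"claw":1}
    - {"delta_pos":[0,0.8,-0.2],"yaw":0,"claw":1}
    - {"delta_pos":[0,0,0],"yaw":0,"claw":1}

```text
time: 4.9
ee_pos: [0.4428, -0.227, 0.4072]
tool_rot: [-0.554, 0.556, -0.438, 0.438]
wrist_force: [-5.5, -1.4, 6.9]
gripper_width: -0.0001
```

Contact happened at the expected height and the force is small, so I'll continue to the stop.

>>> play_rows:
  series:
    - {"delta_pos":[0,0.85,-0.2],"yaw":0,"claw":1}
    - {"delta_pos":[0,0.85,-0.1],"yaw":0,"claw":1}
    - {"delta_pos":[0,0.85,-0.1],"yaw":0,"claw":1}
    - {"delta_pos":[0,0.85,0],"yaw":0,"claw":1}
    - {"delta_pos":[0,0.85,0],"yaw":0,"claw":1}
    - {"delta_pos":[0,0.85,0],"yaw":0,"claw":1}
    - {"delta_pos":[0,0.85,0],"yaw":0,"claw":1}
    - {"delta_pos":[0,0.6,0],"yaw":0,"claw":1}
    - {"delta_pos":[0,0.3,0],"yaw":0,"claw":1}
    - {"delta_pos":[0,0,0],"yaw":0,"claw":1}

```text
time: 5.73
ee_pos: [0.4394, -0.228, 0.3393]
tool_rot: [-0.554, 0.556, -0.438, 0.438]
wrist_force: [-4.6, -2.7, 7.0]
gripper_width: 0.0
```

>>> play_rows:
  series:
    - {"delta_pos":[0,0.2,0],"yaw":0,"claw":1}
    - {"delta_pos":[0,0.2,0],"yaw":0,"claw":1}
    - {"delta_pos":[0,0.1,0],"yaw":0,"claw":1}
    - {"delta_pos":[0,0,0],"yaw":0,"claw":1}
    - {"delta_pos":[0,0,0],"yaw":0,"claw":1}

```text
time: 6.15
ee_pos: [0.4394, -0.2279, 0.3365]
tool_rot: [-0.554, 0.556, -0.438, 0.438]
wrist_force: [-8.8, 1.0, 20.1]
gripper_width: -0.0004
```

The force jumped to 20 N at the expected height, so the lever is at its stop. I'll ride it back up along the arc.

>>> play_rows:
  series:
    - {"delta_pos":[0,-0.7,0],"yaw":0,"claw":1}
    - {"delta_pos":[0,-1,0],"yaw":0,"claw":1}
    - {"delta_pos":[0,-1,0],"yaw":0,"claw":1}
    - {"delta_pos":[0,-1,0],"yaw":0,"claw":1}
    - {"delta_pos":[0,-1,0],"yaw":0,"claw":1}
    - {"delta_pos":[0,-1,0.1],"yaw":0,"claw":1}
    - {"delta_pos":[0,-1,0.2],"yaw":0,"claw":1}
    - {"delta_pos":[0,-1,0.2],"yaw":0,"claw":1}
    - {"delta_pos":[0,-1,0.3],"yaw":0,"claw":1}
    - {"delta_pos":[0,-1,0.3],"yaw":0,"claw":1}
    - {"delta_pos":[0,-1,0.4],"yaw":0,"claw":1}
    - {"delta_pos":[0,-1,0.5],"yaw":0,"claw":1}
    - {"delta_pos":[0,-1,0.6],"yaw":0,"claw":1}
    - {"delta_pos":[0,-1,0.6],"yaw":0,"claw":1}
    - {"delta_pos":[0,-1,0.2],"yaw":0,"claw":1}
    - {"delta_pos":[0,-1.5,0],"yaw":0,"claw":1}
    - {"delta_pos":[0,-1.5,0],"yaw":0,"claw":1}
    - {"delta_pos":[0,0,0],"yaw":0,"claw":1}
    - {"delta_pos":[0,0,0],"yaw":0,"claw":1}
    - {"delta_pos":[0,0,0],"yaw":0,"claw":1}

```text
time: 7.82
ee_pos: [0.4729, -0.2199, 0.5102]
tool_rot: [-0.555, 0.555, -0.438, 0.437]
wrist_force: [-0.5, -0.4, -0.4]
gripper_width: 0.0003
```

```bash
python3 - <<'E'
from h import *
np.set_printoptions(precision=4,suppress=True)
p,M,s=tool(); print(s['time'],p,s['wrist_force'],s['joints']);print(M)
for n in ('side','top'):
  im=viewer.get_image(n); cv2.imwrite(f'pics/{n}2.png',im[:,:,::-1])
im=cv2.imread('pics/side2.png'); a=cv2.imread('pics/side0.png')
cv2.imwrite('pics/cmp.png',cv2.resize(np.hstack([a[100:220,290:400],im[100:220,290:400]]),None,fx=3.5,fy=3.5,interpolation=cv2.INTER_CUBIC))
psi=np.radians(-7.2); t=np.array([.543,.2265,.50])
Y=np.arctan2(M[1,2],M[0,2]); print('yaw',Y-psi)
c,d=np.cos(psi),np.sin(psi); M2=np.array([[d,0,c],[-c,0,d],[0,-1,0]]).astype(float); print(M2.T@(t-p)*100)
E
```

```text
7.8167 [ 0.4729 -0.2199  0.5102] [-0.5416 -0.4309 -0.3797] [-0.5769  0.2255 -0.0604  1.2864 -0.0001  0.7589]
[[ 0.2328 -0.0013  0.9725]
 [-0.9725  0.0007  0.2328]
 [-0.001  -1.     -0.0011]]
yaw 0.36067068125741053
[-45.1658   1.0239   1.3649]
```

View pics/cmp.png

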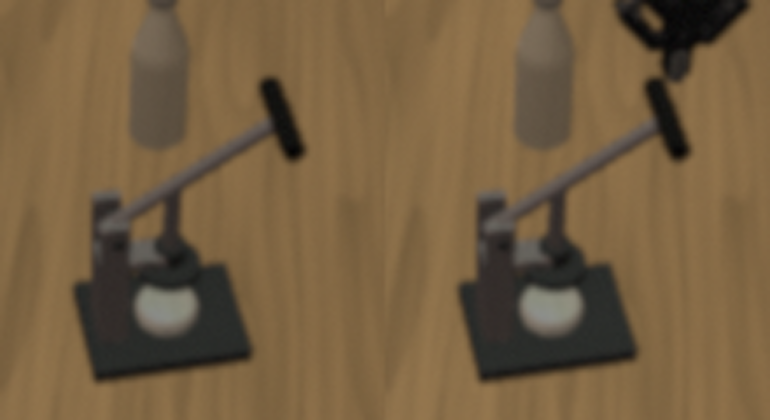

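The lever is back at rest: the grip is at (282,117) in both halves and the bottle hasn't moved. Next I'll rotate and move above the handle with the gripper open.

>>> play_rows:
  series:
    - {"delta_pos":[0,0,0],"yaw":0.09,"claw":1}
    - {"delta_pos":[0,0,0],"yaw":0.09,"claw":1}
    - {"delta_pos":[0,0,0],"yaw":0.09,"claw":1}
    - {"delta_pos":[0,0,0],"yaw":0.09,"claw":1}
    - {"delta_pos":[-1.2,0,0],"yaw":0,"claw":1}
    - {"delta_pos":[-2.5,0,0.1],"yaw":0,"claw":1}
    - {"delta_pos":[-3,0,0.1],"yaw":0,"claw":1}
    - {"delta_pos":[-3,0,0.1],"yaw":0,"claw":1}
    - {"delta_pos":[-3,0,0.1],"yaw":0,"claw":0}
    - {"delta_pos":[-3,0,0.1],"yaw":0,"claw":-1}
    - {"delta_pos":[-3,0,0.1],"yaw":0,"claw":-1}
    - {"delta_pos":[-3,0,0.1],"yaw":0,"claw":-1}
    - {"delta_pos":[-3,0,0.1],"yaw":0,"claw":-1}
    - {"delta_pos":[-3,0,0.1],"yaw":0,"claw":-1}
    - {"delta_pos":[-3,0,0.1],"yaw":0,"claw":-1}
    - {"delta_pos":[-3,0,0.1],"yaw":0,"claw":-1}
    - {"delta_pos":[-3,0,0.1],"yaw":0,"claw":-1}
    - {"delta_pos":[-3,0,0.2],"yaw":0,"claw":-1}
    - {"delta_pos":[-2.5,0,0],"yaw":0,"claw":-1}
    - {"delta_pos":[-2,0,0],"yaw":0,"claw":-1}

```text
time: 9.58
ee_pos: [0.5414, 0.2195, 0.5104]
tool_rot: [0.469, -0.469, 0.53, -0.529]
wrist_force: [1.1, -0.6, 0.1]
gripper_width: 0.0858
```

>>> play_rows:
  series:
    - {"delta_pos":[-1,0,0],"yaw":0,"claw":-1}
    - {"delta_pos":[0,0,0],"yaw":0,"claw":-1}
    - {"delta_pos":[0,0,0],"yaw":0,"claw":-1}

```text
time: 9.83
ee_pos: [0.543, 0.2269, 0.5107]
tool_rot: [0.468, -0.469, 0.53, -0.53]
wrist_force: [0.1, -0.7, 1.1]
gripper_width: 0.0856
```

```bash
python3 - <<'E'
from h import *
np.set_printoptions(precision=4,suppress=True)
p,M,s=tool(); print(s['time'],p,s['wrist_force'],s['gripper_width'],s['joints']);print(M)
im=viewer.get_image('wrist'); cv2.imwrite('pics/w3.png',im[:,:,::-1])
c=np.array([.543,.2265,.28]); h=np.radians(82.8); d=np.array([np.cos(h),np.sin(h),0])*.032
print('target tool cm',M.T@(c-p)*100)
print(proj('wrist',[c,c+d,c-d,[.363,.235,.01]]))
E
```

```text
9.8333 [0.543  0.2269 0.5107] [ 0.1294 -0.6999  1.051 ] 0.08556794385696687 [ 0.2706  0.3592  0.1235  1.3363 -0.0005  1.9645]
[[-0.1228 -0.001   0.9924]
 [-0.9924 -0.0008 -0.1228]
 [ 0.001  -1.     -0.0009]]
target tool cm [ 0.0168 23.068   0.0296]
[[316.9802 219.4046]
 [317.0306 166.8143]
 [316.9325 267.7586]
 [186.2246 166.5502]]
```

View pics/w3.png

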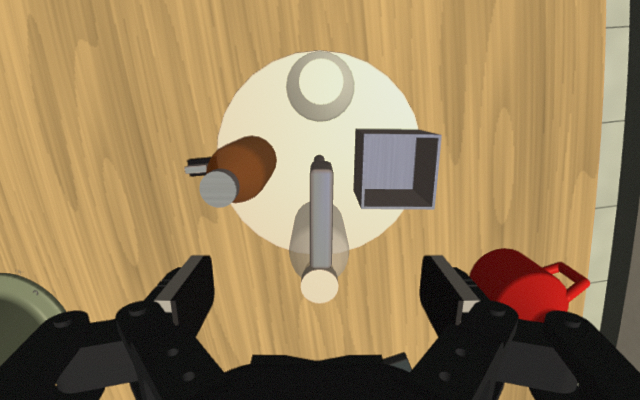

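The handle spans rows 165–270 at column about 321 (predicted 317) and is aligned with the jaws. The tin is on the right and the pointer tip at (186,170). I'll descend, shift 2 mm in z and close.

>>> play_rows:
  series:
    - {"delta_pos":[0,1,0.2],"yaw":0,"claw":-1}
    - {"delta_pos":[0,1.2,0],"yaw":0,"claw":-1}
    - {"delta_pos":[0,1.2,0],"yaw":0,"claw":-1}
    - {"delta_pos":[0,1.2,0],"yaw":0,"claw":-1}
    - {"delta_pos":[0,1.2,0],"yaw":0,"claw":-1}
    - {"delta_pos":[0,1.2,0],"yaw":0,"claw":-1}
    - {"delta_pos":[0,1.2,0],"yaw":0,"claw":-1}
    - {"delta_pos":[0,1,0],"yaw":0,"claw":-1}
    - {"delta_pos":[0,0,0],"yaw":0,"claw":-1}
    - {"delta_pos":[0,0,0],"yaw":0,"claw":0.2}
    - {"delta_pos":[0,0,0],"yaw":0,"claw":0.6}
    - {"delta_pos":[0,0,0],"yaw":0,"claw":1}
    - {"delta_pos":[0,0,0],"yaw":0,"claw":1}
    - {"delta_pos":[0,0,0],"yaw":0,"claw":1}
    - {"delta_pos":[0,0,0],"yaw":0,"claw":1}

```text
time: 11.13
ee_pos: [0.5453, 0.2265, 0.4198]
tool_rot: [-0.468, 0.468, -0.53, 0.53]
wrist_force: [-5.7, -0.7, 6.3]
gripper_width: 0.0136
```

```bash
python3 - <<'E'
from h import *
np.set_printoptions(precision=4,suppress=True)
p,M,s=tool(); print(s['time'],p,s['wrist_force'],s['torque'],s['gripper_width'],s['joints']);print(M)
E
```

```text
11.1333 [0.5453 0.2265 0.4198] [-5.7184 -0.7181  6.3231] [-0.322   1.3604 -0.1664] 0.013582726236938791 [ 0.2687  0.3927 -0.0557  1.1217  0.0001  1.9644]
[[-0.1245  0.0006  0.9922]
 [-0.9922  0.0003 -0.1245]
 [-0.0004 -1.      0.0006]]
```

The handle is gripped at 13.6 mm opening. I'll turn the carousel counter-clockwise, which keeps the wrist joint in range.

>>> play_rows:
  series:
    - {"delta_pos":[0,0,-0.1],"yaw":-0.03,"claw":1}
    - {"delta_pos":[0,0,0],"yaw":-0.06,"claw":1}
    - {"delta_pos":[0,0,0],"yaw":-0.08,"claw":1}
    - {"delta_pos":[0,0,0],"yaw":-0.08,"claw":1}
    - {"delta_pos":[0,0,0],"yaw":-0.08,"claw":1}
    - {"delta_pos":[0,0,0],"yaw":-0.08,"claw":1}
    - {"delta_pos":[0,0,0],"yaw":-0.08,"claw":1}
    - {"delta_pos":[0,0,0],"yaw":-0.08,"claw":1}
    - {"delta_pos":[0,0,0],"yaw":-0.08,"claw":1}
    - {"delta_pos":[0,0,0],"yaw":-0.08,"claw":1}
    - {"delta_pos":[0,0,0],"yaw":-0.08,"claw":1}
    - {"delta_pos":[0,0,0],"yaw":-0.08,"claw":1}
    - {"delta_pos":[0,0,0],"yaw":-0.08,"claw":1}
    - {"delta_pos":[0,0,0],"yaw":-0.08,"claw":1}
    - {"delta_pos":[0,0,0],"yaw":-0.08,"claw":1}
    - {"delta_pos":[0,0,0],"yaw":-0.08,"claw":1}
    - {"delta_pos":[0,0,0],"yaw":-0.08,"claw":1}
    - {"delta_pos":[0,0,0],"yaw":-0.08,"claw":1}
    - {"delta_pos":[0,0,0],"yaw":-0.06,"claw":1}
    - {"delta_pos":[0,0,0],"yaw":-0.03,"claw":1}

```text
time: 12.8
ee_pos: [0.5446, 0.2263, 0.4197]
tool_rot: [-0.702, 0.702, -0.082, 0.083]
wrist_force: [0.0, -1.7, 1.2]
gripper_width: 0.0129
```

```bash
python3 - <<'E'
from h import *
p,M,s=tool(); print(s['time'],p,s['wrist_force'],s['torque'],s['gripper_width'],s['joints'],np.degrees(np.arctan2(M[1,2],M[0,2])))
E
```

```text
12.8 [0.54460947 0.22634643 0.41973795] [ 0.02583085 -1.6644694   1.21366693] [-0.26355663  0.05732603 -0.07453355] 0.012870804335806672 [ 2.69005434e-01  3.91132588e-01 -5.81006000e-02  1.12049745e+00
 -1.04706916e-03  5.02748616e-01] 76.60745352378676
```

Turning smoothly with low forces. The remaining turn is about 100.9° (1.76 rad). I'll do 1.72 and then look.

>>> play_rows:
  series:
    - {"delta_pos":[0,0,0],"yaw":-0.04,"claw":1}
    - {"delta_pos":[0,0,0],"yaw":-0.08,"claw":1}
    - {"delta_pos":[0,0,0],"yaw":-0.1,"claw":1}
    - {"delta_pos":[0,0,0],"yaw":-0.1,"claw":1}
    - {"delta_pos":[0,0,0],"yaw":-0.1,"claw":1}
    - {"delta_pos":[0,0,0],"yaw":-0.1,"claw":1}
    - {"delta_pos":[0,0,0],"yaw":-0.1,"claw":1}
    - {"delta_pos":[0,0,0],"yaw":-0.1,"claw":1}
    - {"delta_pos":[0,0,0],"yaw":-0.1,"claw":1}
    - {"delta_pos":[0,0,0],"yaw":-0.1,"claw":1}
    - {"delta_pos":[0,0,0],"yaw":-0.1,"claw":1}
    - {"delta_pos":[0,0,0],"yaw":-0.1,"claw":1}
    - {"delta_pos":[0,0,0],"yaw":-0.1,"claw":1}
    - {"delta_pos":[0,0,0],"yaw":-0.1,"claw":1}
    - {"delta_pos":[0,0,0],"yaw":-0.1,"claw":1}
    - {"delta_pos":[0,0,0],"yaw":-0.1,"claw":1}
    - {"delta_pos":[0,0,0],"yaw":-0.1,"claw":1}
    - {"delta_pos":[0,0,0],"yaw":-0.07,"claw":1}
    - {"delta_pos":[0,0,0],"yaw":-0.03,"claw":1}
    - {"delta_pos":[0,0,0],"yaw":0,"claw":1}

```text
time: 14.47
ee_pos: [0.5449, 0.2259, 0.4197]
tool_rot: [-0.52, 0.522, 0.478, -0.478]
wrist_force: [2.1, -4.7, 2.7]
gripper_width: 0.0133
```

```bash
python3 - <<'E'
from h import *
p,M,s=tool(); print(s['time'],p,s['wrist_force'],s['gripper_width'],np.degrees(np.arctan2(M[1,2],M[0,2])))
im=viewer.get_image('wrist'); cv2.imwrite('pics/w4.png',im[:,:,::-1])
cv2.imwrite('pics/side4.png',viewer.get_image('side')[:,:,::-1])
a=cv2.imread('pics/side4.png')[110:330,240:410]; a=cv2.resize(a,None,fx=2.5,fy=2.5,interpolation=cv2.INTER_CUBIC)
np.save('w4pose.npy',viewer.camera_params('wrist')['pose'])
cv2.imwrite('pics/c4.png',a)
E
```

```text
14.4667 [0.54492397 0.22591064 0.4197424 ] [ 2.10704629 -4.70289064  2.70526123] 0.013254853553451075 175.02940106951684
```

View pics/w4.png

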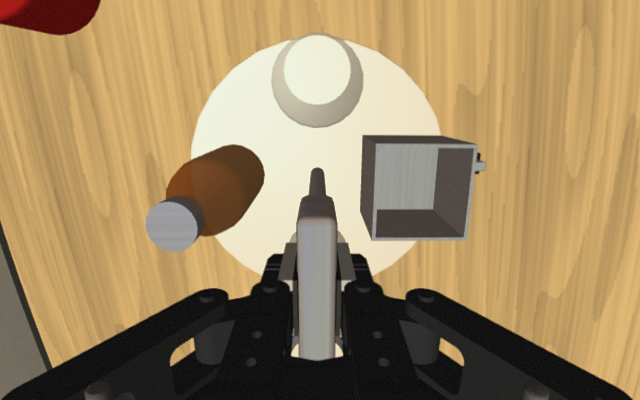

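View pics/c4.png

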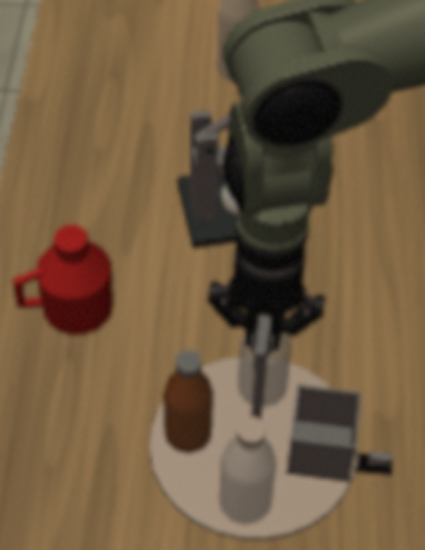

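The tin is on the pointer side, with its rim corners at (374,143), (474,146), (466,239) and (376,239). The pointer tip is at (485,167). Next I'll compute the residual angle.

```bash
python3 - <<'E'
from h import *
np.set_printoptions(precision=4,suppress=True)
c0=np.array([.5435,.2265])
ang=lambda v:np.degrees(np.arctan2(v[1],v[0]))%360
q=[atz('wrist',p,.119)[:2] for p in[(374,143),(474,145),(466,240),(375,240)]]
print(np.array(q),'tin',np.mean(q,0),'ang',ang(np.mean(q,0)-c0),np.linalg.norm(np.mean(q,0)-c0), 'edges',ang(q[1]-q[0]),ang(q[2]-q[3]))
for z in(.01,.02):
    t=atz('wrist',(485,167),z)[:2]; print('ptr w4',t,ang(t-c0),np.linalg.norm(t-c0))
dc=atz('wrist',(317,160),.034); print('disc',dc)
# side: tip and tin-independent pointer
s=lambda u,v:((u+.5)/2.5-.5+240,(v+.5)/2.5-.5+110)
t=atz('side',s(390,463),.01)[:2]; print('ptr side',t,ang(t-c0),np.linalg.norm(t-c0))
for p in [(303,387),(359,394),(349,481),(288,472)]: print('side tin',atz('side',s(*p),.119)[:2])
# automatic: pointer dark pixels in initial top image
a=cv2.imread('pics/top0.png').astype(int); m=a[246:262,245:268].sum(2)<230
v,u=np.nonzero(m); print(len(u)); 
for vv in range(16): 
    k=u[v==vv]
    if len(k): print(vv+246,k.min()+245,k.max()+245)
E
```

```text
[[0.4977 0.1898]
 [0.4197 0.1977]
 [0.4242 0.2766]
 [0.5006 0.2695]] tin [0.4605 0.2334] ang 175.25228196778693 0.08324958851611265 edges 174.2087393946467 174.6416313232469
ptr w4 [0.3583 0.239 ] 176.1489620587243 0.18557632731749615
ptr w4 [0.3631 0.2368] 176.71846212008043 0.18068606450831712
disc [0.5436 0.2118 0.034 ]
ptr side [0.3676 0.2308] 178.59808695483954 0.17597747185411225
side tin [0.4881 0.1929]
side tin [0.4189 0.1986]
side tin [0.4321 0.3205]
side tin [0.5041 0.313 ]
29
248 255 259
249 255 259
250 255 259
251 258 259
252 258 259
253 258 259
254 258 259
255 258 259
256 258 259
257 258 259
```

The tin is at about 175° and the pointer estimates are 176–178.6° (mean about 177.3°). I'll make a final trim of −0.04 rad and hold.

>>> play_rows:
  series:
    - {"delta_pos":[0,0,0],"yaw":-0.02,"claw":1}
    - {"delta_pos":[0,0,0],"yaw":-0.02,"claw":1}
    - {"delta_pos":[0,0,0],"yaw":0,"claw":1}
    - {"delta_pos":[0,0,0],"yaw":0,"claw":1}
    - {"delta_pos":[0,0,0],"yaw":0,"claw":1}
    - {"delta_pos":[0,0,0],"yaw":0,"claw":1}
    - {"delta_pos":[0,0,0],"yaw":0,"claw":1}
    - {"delta_pos":[0,0,0],"yaw":0,"claw":1}

```text
time: 15.23
ee_pos: [0.5449, 0.2259, 0.4198]
tool_rot: [-0.511, 0.513, 0.488, -0.488]
wrist_force: [2.4, -5.4, 1.7]
gripper_width: 0.0132
```

```bash
python3 - <<'E'
from h import *
p,M,s=tool(); print(s['time'],p,s['wrist_force'],s['gripper_width'],abs(s['joint_vel']).max(),np.degrees(np.arctan2(M[1,2],M[0,2])))
a=viewer.get_image('top')[:,:,::-1]; cv2.imwrite('pics/top5.png',cv2.resize(a[130:275,135:475],None,fx=2.3,fy=2.3,interpolation=cv2.INTER_CUBIC))
E
```

```text
15.2333 [0.54493057 0.22591843 0.41975674] [ 2.40324747 -5.37781426  1.65820655] 0.0132376132123621 0.0020503734596595646 177.23845175344604
```

View pics/top5.png

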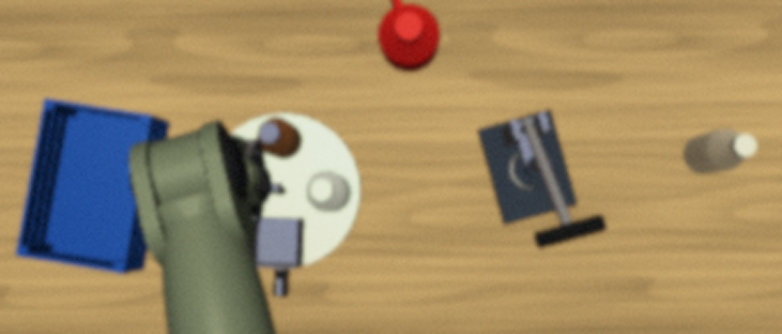

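The top view shows the tin at (280,242), directly in line with the pointer at (281,283). The lever is up, and the crate, jug and bottle haven't moved. I'll hand in.

```bash
python3 -c "
from rig import order; print(order.finish_job())"
```

```text
the job is handed in; nothing more can be done
None
```

I pressed the crusher lever to its stop, let it spring back, turned the carousel to the pointer, and handed the job in at about 15.3 s with the handle still gripped. No verdict was reported.

- **Lever:** I pushed it down with shut fingers. At the expected stop height the wrist force rose from about 7 N to 20 N, then I guided it back up. A before/after picture from the side camera shows the grip back in the same place.
- **Carousel:** I gripped the handle and turned it about 184° counter-clockwise.
- **Last checks:**
  - The jaw axis, in line with the tin, was at 177.2°.
  - The gripper held at 13.2 mm on the 14 mm handle, and the arm was still.
  - The final top view shows the tin in line with the pointer, the lever up, and the crate, jug and bottle where they were.
- **Disagreement:** My pointer estimates ranged from about 176° to 178.6° between cameras. That puts the tin within about 1.5° of all of them, well inside the 8° allowed.

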